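Shut the sample box and hold the carriage's locking plunger out

TASK

The sample is loaded: first shut the lid of the sample box on the carriage completely, then grip the knob of the sprung locking plunger at the carriage's side and pull it straight up as far as it goes, so that its pin is clear of the hole. Finish while holding it: keep the knob gripped and pulled fully up at the end, do not let go, with the lid still shut. Leave the loose wrench, brass bush and tray beside the carriage where they are.

Things in the scene. Friction and masses are not known exactly. Their poses are not given: they have to be found in the camera images.
- carriage: fixed aluminium block 240 (x) by 320 (y) mm on two flat rails, its top 60 mm above the table; a round steel plate of 190 mm diameter, 10 mm thick, lies in the middle of the top and carries the sample box. Origin: on the table under the block's centre; x and y along its sides, z up. The plunger stands on the top 135 mm to one side (+y or -y) of the centre, the fixed vibration sensor 135 mm to the other side
- box: fixed open grey sample box 110 (x) by 100 (y) by 50 mm high, walls 5 mm, on the round plate. Origin: centre of its underside (70 mm above the table); z up. Its lid is hinged on the upper edge of its +x side
- lid (a joint): hinge of the box's aluminium lid, rad: 0 = shut flat on the box, positive = open (1.57 = upright, at most 1.9). The hinge is stiff: the lid stays where it is left and turns when pushed with about 1 to 3 N near its free edge. It starts open
- lid_hinge (a point): point on the lid's hinge axis (which runs along the box's y), at the middle of its 100 mm width, on the lid's inner face. Shut, the lid reaches 110 mm from here in the box's -x direction, and a tab 36 mm wide runs on to 125 mm; lid and tab are 8 mm thick, the outer face 8 mm above this point when shut. Turns with the lid
- lid_tab (a point): middle of the tab at the lid's free edge, on the lid's outer face (upper face when shut), 117 mm from the hinge axis
- sample_center (a point): centre of the loaded sample, a loose black module 60 by 45 by 25 mm high, lying in the box; it does not touch the lid
- plunger_base: the sprung locking plunger, the taller of the two round things on the carriage's top: a brass flange of 42 mm diameter, 8 mm high, with a slim dark barrel of 18 mm diameter up to 32 mm above the origin; 2 mm above the barrel sits the steel knob on its pin. Origin: centre of the flange's underside, on the carriage's top; z up
- plunger (a joint): how far the plunger is pulled up, m: 0 = pin seated in its hole, 0.020 = pulled fully up against its stop. A spring pulls it back down with 4 N when seated, rising to 13 N at the stop; it drops back if let go
- plunger_knob (a point): centre of the plunger's knob, an upright steel cylinder of 26 mm diameter and 22 mm height (45 mm above the flange's underside when seated); it rises with the plunger. Nothing else is within 40 mm beside the knob at its height, only the barrel below it
- sensor: fixed vibration sensor, a steel cylinder of 22 mm diameter on a 30 mm square foot, 28 mm high in all, not to be used. Origin: centre of its underside
- wrench: loose steel wrench 180 mm long on the table, leave it. Origin: centre of its underside
- bush: loose brass ring, 64 mm outer diameter, 30 mm high, on the table, leave it. Origin: centre of its underside
- tray: loose black tray 80 by 60 by 30 mm on the table, leave it. Origin: centre of its underside
There are look-alikes about, which are no part of the job. What is meant by the wrench is not red, and is the larger of those in its own colour.

How it is judged:
On the way, in this order (a step that is already met when the one before it is completed fails the run):
1. the lid is shut (value of joint lid below 0.04 rad), for 0.2 s.
2. the plunger is pulled up by the fingers with the lid shut (value of joint lid below 0.04 rad and value of joint plunger above 0.016 m and contact force between the fingers and plunger_base above 2 N), for 0.2 s.
At the end, for the whole second after the job is handed in: the lid is shut (within 0.04 rad), the sample lies in the box, and the fingers hold the plunger at least 16 mm up of its 20 mm travel, touching it with more than 2 N, with no loose thing propping it; all this lasts through the second after the end (all of step 2 and contact force between each of wrench, bush, tray and plunger_base below 0.5 N and z of sample_center in the frame of box below 0.045 m and horizontal distance between sample_center and box below 0.04 m); the arm keeps its last pose, push and grip.
It fails at once if the wrench is moved more than 40 mm (distance of wrench from where it was at the start of the episode above 0.04 m).
It fails at once if the bush is moved more than 40 mm (distance of bush from where it was at the start of the episode above 0.04 m).
It fails at once if the tray is moved more than 40 mm (distance of tray from where it was at the start of the episode above 0.04 m).
It also fails if it takes over 38 s, if anything falls off the work surface, if the arm or the gripper's body presses on something with over 40 N, if the wrist force passes 120 N, or if a joint passes its speed limit or range.

ROBOT

A 6-joint arm with a two-finger parallel gripper is mounted at the origin on the work surface. World frame = base frame: x ahead of the robot, y to its left, z up, the work surface at z = 0. Lengths are in m, angles in rad, forces in N, time in s.
With the tool pointing down it reaches from about 0.3 to 0.875 m from the base axis. Payload 4.2 kg.
Tool frame: the origin (TCP) lies midway between the tips of the shut fingers; the grasp point (between the pads) lies 19 mm behind it; z points along the fingers, y is the direction in which the jaws open and shut (so a half turn about z gives the same grasp; the last joint's range is limited). The gripper opens to 85 mm and grips with 20 to 120 N. Pads are 22 mm wide; open, the fingers measure 114 mm over their backs; the gripper's body (76 mm by 85 mm) begins 54 mm behind the grasp point. The pads swing forward as they close: fully open they stand 13 mm farther back than shut.
Start: joints at [1.288, 0.32, 1.565, -0, 1.257, -0.02], TCP at [0.149, 0.555, 0.231] pointing down, gripper open.
Joint ranges: [-3.11, 3.11], [-0.84, 2.01], [0.21, 2.61], [-1.34, 4.49], [0.05, 2.63], [-2.56, 2.56]. Speed limits (rad/s): [2.57, 2.57, 3.14, 3.14, 3.14, 3.14].

INTERFACE

Orientations are given as a unit quaternion [x, y, z, w].
In Python, from cell import ctrl gives the robot as it stands.
- The arm moves only by the tool play_rows, never from a script. Its argument "commands" is a list of rows, each a list of 7 numbers: the closure, from 0 (fully open) to 1 (shut), then the shift along the tool's x, y, z as a fraction of full scale, then the turn, a rotation vector about the tool's x, y, z as a fraction of full scale. In form: [[gripper, x, y, z, wx, wy, wz], ...]. A call has 1 to 10 rows; each row is the pose to reach, as a shift and turn from the pose measured when the call began, along the tool's axes at that moment; what a row does not reach only later rows make up. Full scale, the value 1, is 100 mm for a shift and pi/4 rad for a turn. A row lasts 1/10 s, in which the tool goes at most 50 mm and 8.59 degrees, less where a joint would pass 70% of its speed; a pose out of reach is approached as far as the arm can. A call with a number of a shift or a turn outside -1 to 1 is refused whole. A call with a gripper value outside its range is refused whole. The fingers move at their own pace and stop on an object; "grip_force" is the grip in N (left out, the last holds). Time passes only in rows, so rows that repeat a pose let the fingers close. It gives the time, the measured TCP pose, the force and the opening at its end, in the units of the state.
- ctrl.sense(): the state, without advancing time (a new reading comes with each control period).
- ctrl.snapshot(name): name is "scene" or "side" or "wrist"; returns (picture, depth): 420x560x3 uint8, red, green, blue; 420x560 float32, m along the optical axis (not along the pixel's ray), 0 where there is no reading.
- ctrl.get_calibration(name): a dict with "camera_matrix" (3x3 intrinsics, pixels), "k1" (the pictures are not rectified: a ray, as slopes to the right and down, at radius r is drawn at 1 + k1 r^2 times it, then the intrinsics apply), "eye" and "rotation" of the camera in the world. Camera axes: x right, y up, looking along -z (the intrinsics and any distortion apply to the point x, -y, -z); pixel columns grow to the right and rows downward; lengths in m; the calibration is good to about 2 mm. A picture is of the moment at which its call begins: read the wrist's pose just before it. get_calibration takes no time and is no camera call; for the wrist camera it gives the pose at the moment of the call.
- ctrl.finish_job(): hands the job in, once; it reports no verdict.
The state is a dict: "time": time; "joint_positions": joint angles; "joint_velocities": joint speeds; "joint_efforts": joint torques, N m; "ee_pos": TCP position; "tool_rot": TCP orientation; "ft_force": force on the tool from outside, world axes, zero at the start; "wrist_torque": the same for the moment, N m; "width": opening from 0.0 (shut) to 1.0 (fully open).
Only numpy, scipy, OpenCV 4.12 (cv2) and the standard library are available. Lean on these libraries where they do the work, as an engineer would, in place of code of your own. Each camera call takes 0.05 s, during which the arm holds its last target.

## Working session

There is one attempt and no reset: what is moved stays moved. The work goes in short steps, Python scripts to look and compute and a tool call to move; the robot and the scene stay as the last step left them, time stands still between calls to the robot, and variables do not carry over. Pictures are saved under pics/ and viewed, and the job is handed in when it is done.

Besides the shell and the picture viewer there is one more tool, called after "Call:" by a JSON object that holds its "fn" and its "kwargs". play_rows: Moves the arm, as the interface text tells. Its arguments: {"type":"object","properties":{"commands":{"type":"array"},"grip_force":{"type":"number"}},"required":["commands"]}

```bash
mkdir -p pics; ls; cat > h.py <<'E'
import numpy as np,cv2
from cell import ctrl
def snap(n,tag):
    c=ctrl.get_calibration(n); im,d=ctrl.snapshot(n)
    cv2.imwrite(f'pics/{tag}.png',im[:,:,::-1]); np.savez(f'{tag}.npz',im=im,d=d,K=c['camera_matrix'],k1=c['k1'],eye=c['eye'],R=c['rotation'])
def load(tag): return np.load(f'{tag}.npz')
def cloud(f):
    K=f['K'];h,w=f['d'].shape
    v,u=np.mgrid[0:h,0:w].astype(float)
    pts=np.stack([u,v],-1).reshape(-1,1,2)
    p=cv2.undistortPoints(pts,K,np.array([float(f['k1']),0,0,0,0])).reshape(h,w,2)
    d=f['d'];c=np.stack([p[...,0]*d,-p[...,1]*d,-d],-1)
    P=c@np.array(f['R']).T+np.array(f['eye']); P[d<=0]=np.nan
    return P
E
python3 - <<'E'
from h import *
print(ctrl.sense())
for n in('scene','side','wrist'): snap(n,n+'0'); f=load(n+'0'); print(n,f['eye'],f['k1'],f['R'].round(3).tolist())
E
```

```text
pics
{'time': 0.0, 'joint_positions': array([ 1.28801314e+00,  3.20299271e-01,  1.56569453e+00, -4.12414322e-07,
        1.25740560e+00, -1.99981518e-02]), 'joint_velocities': array([ 4.42265097e-04,  3.85819325e-04, -2.09578420e-04,  7.81153546e-04,
       -6.44928469e-05, -5.82828233e-06]), 'joint_efforts': array([-1.08562617e-04, -4.15538621e+01, -2.34165072e+01, -1.25006277e-04,
        8.14430939e-03,  4.71086253e-06]), 'ee_pos': array([0.14923078, 0.55479317, 0.23047202]), 'tool_rot': array([ 1.31014666e-01,  9.91380019e-01, -8.93069070e-04, -1.36046413e-04]), 'ft_force': array([ 0.14267577,  0.82894605, -0.38952295]), 'wrist_torque': array([0.01412424, 0.03034649, 0.01525113]), 'width': 1.0036483679204269}
scene [1.13306412 0.58939757 1.05135997] -0.1079079695164264 [0.146, 0.332, 0.843, 0.397]
side [-0.00722753 -0.49470885  0.81032461] -0.10490508910098785 [0.357, -0.138, -0.339, 0.86]
wrist [0.08207861 0.57411789 0.37356431] -0.0610187058486756 [-0.11, -0.083, 0.603, 0.786]
```

```bash
sed -i "s/P=c@np.array(f\['R'\]).T/P=c@Rot.from_quat(f['R']).as_matrix().T/; 1i from scipy.spatial.transform import Rotation as Rot" h.py
sed -i '/^from scipy/!b' h.py; head -3 h.py
```

```text
from scipy.spatial.transform import Rotation as Rot
import numpy as np,cv2
from cell import ctrl
```

View pics/scene0.png

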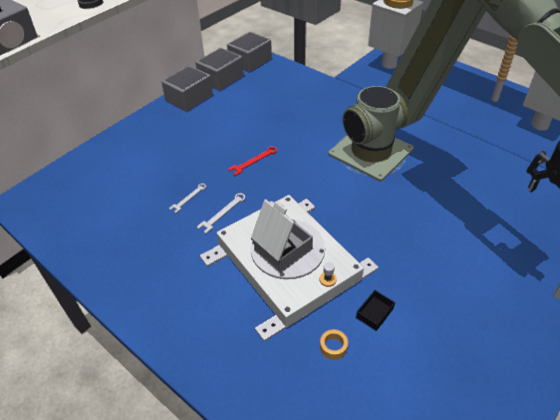

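View pics/side0.png

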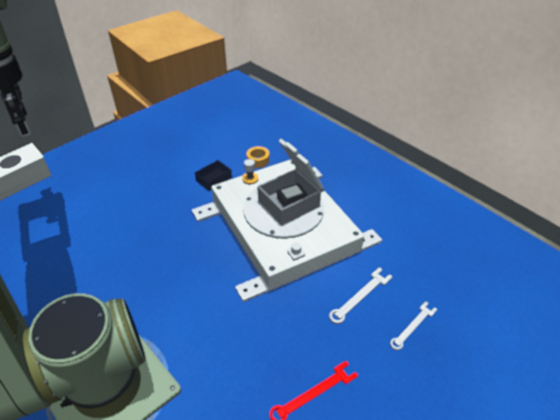

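View pics/wrist0.png

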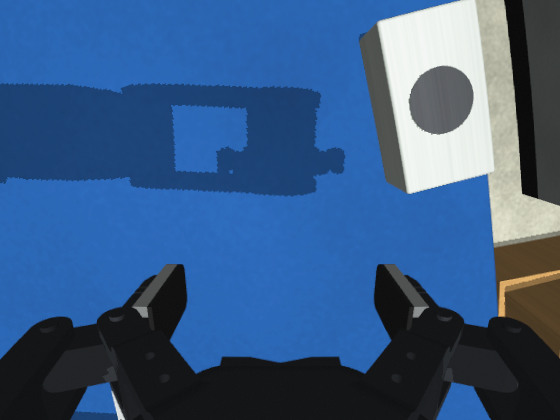

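The scene shows the carriage around (285,250), plunger at (328,270), tray (376,308), bush (334,344), and the larger grey wrench (222,212); the lid is open. The side view shows the plunger at (249,170), the sensor at (296,250) and the lid leaning at (300,165). I'll localise these next.

```bash
python3 - <<'E'
from h import *
f=load('scene0');P=cloud(f);g=load('side0');Q=cloud(g)
for nm,X in(('scene',P),('side',Q)):
    m=(abs(X[...,2]-.06)<.004)&(X[...,0]>.2)&(X[...,0]<.9)&(abs(X[...,1])<.45)
    n,l,st,ce=cv2.connectedComponentsWithStats(m.astype(np.uint8))
    k=1+np.argmax(st[1:,4]); print(nm,st[k])
    pts=X[l==k]; r=cv2.minAreaRect(pts[:,:2].astype(np.float32)); print(r,pts[:,2].mean()); print(cv2.boxPoints(r).round(3).tolist())
    A=X.reshape(-1,3); 
    m=(A[:,2]>.095)&(A[:,2]<.125)&(np.hypot(A[:,0]-r[0][0],A[:,1]-r[0][1])<.18)&(np.hypot(A[:,0]-r[0][0],A[:,1]-r[0][1])>.11)
    print('knob',m.sum(),np.median(A[m],0),A[m].min(0),A[m].max(0))
    # blue table check
    print('table z',np.nanmedian(A[(A[:,0]>.3)&(A[:,0]<.8)&(A[:,2]<.02)&(A[:,2]>-.02)][:,2]))
for (u,v) in [(328,265),(328,281),(376,308),(334,333),(222,212),(240,197),(205,227),(272,203),(257,235),(254,245)]: print('scene',u,v,P[v,u].round(3))
for (u,v) in [(249,163),(249,181),(213,174),(258,150),(296,250),(282,141),(294,148),(291,192),(340,316),(380,277)]: print('side',u,v,Q[v,u].round(3))
E
```

```text
scene [ 216  195  148  123 4561]
((0.5245781540870667, 0.07841745018959045), (0.3226321041584015, 0.24197621643543243), 75.01958465576172) 0.0608451953136279
[[0.3659999966621399, -0.04600000008940697], [0.6000000238418579, -0.10899999737739563], [0.6830000281333923, 0.2029999941587448], [0.4490000009536743, 0.26600000262260437]]
knob 125 [0.54165233 0.2166935  0.11520033] [0.52409489 0.20315847 0.09600235] [0.54947506 0.22949501 0.12094952]
table z 0.000751706649806394
side [ 212  160  152  116 5123]
((0.5266407132148743, 0.07437264919281006), (0.3223438560962677, 0.2415665239095688), 75.02925872802734) 0.05961739225738404
[[0.36800000071525574, -0.05000000074505806], [0.6019999980926514, -0.11299999803304672], [0.6850000023841858, 0.19900000095367432], [0.4519999921321869, 0.26100000739097595]]
knob 115 [0.53552677 0.2044429  0.11241817] [0.52537927 0.19574521 0.09532193] [0.54942048 0.22199159 0.11797665]
table z 0.0003904537816843967
scene 328 265 [0.536 0.212 0.117]
scene 328 281 [0.543 0.22  0.067]
scene 376 308 [0.495 0.336 0.002]
scene 334 333 [0.631 0.305 0.032]
scene 222 212 [ 0.507 -0.181  0.01 ]
scene 240 197 [ 0.427 -0.185  0.006]
scene 205 227 [ 0.575 -0.183  0.003]
scene 272 203 [ 0.446 -0.04   0.09 ]
scene 257 235 [0.587 0.035 0.141]
scene 254 245 [0.586 0.021 0.091]
side 249 163 [0.538 0.208 0.114]
side 249 181 [0.529 0.202 0.066]
side 213 174 [0.522 0.354 0.001]
side 258 150 [0.665 0.327 0.024]
side 296 250 [ 0.443 -0.053  0.087]
side 282 141 [0.557 0.111 0.22 ]
side 294 148 [0.544 0.061 0.235]
side 291 192 [0.55  0.073 0.1  ]
side 340 316 [ 0.434 -0.194  0.006]
side 380 277 [ 0.572 -0.188  0.007]
```

```bash
python3 - <<'E'
from h import *
C=np.array([.5256,.0764])
for t in('scene0','side0'):
    f=load(t);X=cloud(f);im=f['im'];A=X.reshape(-1,3)
    near=(np.hypot(A[:,0]-C[0],A[:,1]-C[1])<.13)
    m=near&(abs(A[:,2]-.12)<.004)
    # box shape: points 0.085..0.125
    m2=near&(A[:,2]>.128)
    L=A[m2];c=L.mean(0);w,v=np.linalg.eigh(np.cov((L-c).T));print(t,'lid pts',len(L),c.round(4),'normal',v[:,0].round(3),np.sqrt(w).round(4))
    # refined by robust plane
    for i in range(5):
        r=(L-c)@v[:,0];k=abs(r)<max(.003,1.5*np.median(abs(r)));c=L[k].mean(0);w,v=np.linalg.eigh(np.cov((L[k]-c).T))
    n=v[:,0];print('plane',c.round(4),n.round(3),k.sum(),'yaw',np.degrees(np.arctan2(n[1],n[0])),'elev',np.degrees(np.arcsin(n[2])))
    Lk=L[k];h=np.cross([0,0,1],n);h/=np.linalg.norm(h);u=np.cross(n,h)
    print('along hinge',np.percentile((Lk-c)@h,[0,2,50,98,100]).round(4),'up',np.percentile((Lk-c)@u,[0,2,98,100]).round(4),'h',h.round(3),'u',u.round(3))
    p=A[m][:,:2];print(len(p),cv2.minAreaRect(p.astype(np.float32)))
    m=near&(abs(A[:,2]-.07)<.004);p=A[m][:,:2];print('plate',cv2.minEnclosingCircle(p.astype(np.float32)))
    s=im[190:290,200:400] if t=='scene0' else im[120:270,180:380]
    cv2.imwrite(f'pics/{t}crop.png',cv2.resize(s,None,fx=4,fy=4,interpolation=cv2.INTER_CUBIC)[:600,:800,::-1])
E
```

```text
scene0 lid pts 1557 [0.5713 0.073  0.1814] normal [ 0.886 -0.118  0.449] [0.0018 0.029  0.034 ]
plane [0.5717 0.072  0.1807] [ 0.887 -0.123  0.446] 1426 yaw -7.907074504823124 elev 26.459310072739353
along hinge [-0.0523 -0.0491  0.0005  0.0472  0.0496] up [-0.059  -0.0565  0.0597  0.0652] h [ 0.138  0.99  -0.   ] u [-0.441  0.061  0.895]
220 ((0.5470234155654907, 0.11293381452560425), (0.18036030232906342, 0.11862337589263916), 81.91890716552734)
plate ((0.5282685160636902, 0.07673224806785583), 0.12914326786994934)
side0 lid pts 556 [0.5611 0.0563 0.1888] normal [ 0.899 -0.104  0.424] [0.0021 0.0302 0.0355]
plane [0.5621 0.0595 0.1856] [ 0.893 -0.117  0.434] 447 yaw -7.488790230794957 elev 25.723923920686257
along hinge [-0.0438 -0.0426 -0.0021  0.0532  0.0565] up [-0.0641 -0.0605  0.0524  0.0536] h [ 0.13   0.991 -0.   ] u [-0.43   0.057  0.901]
395 ((0.5473614931106567, 0.11032233387231827), (0.18483710289001465, 0.11700861901044846), 82.5877456665039)
plate ((0.53205406665802, 0.09106339514255524), 0.11430691927671432)
```

View pics/scene0crop.png

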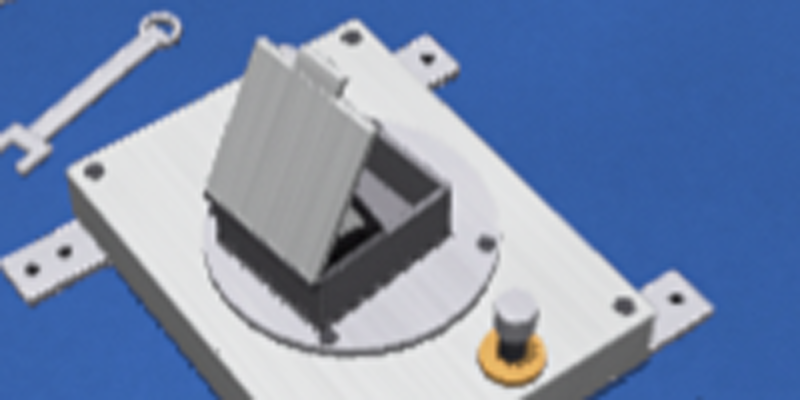

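View pics/side0crop.png

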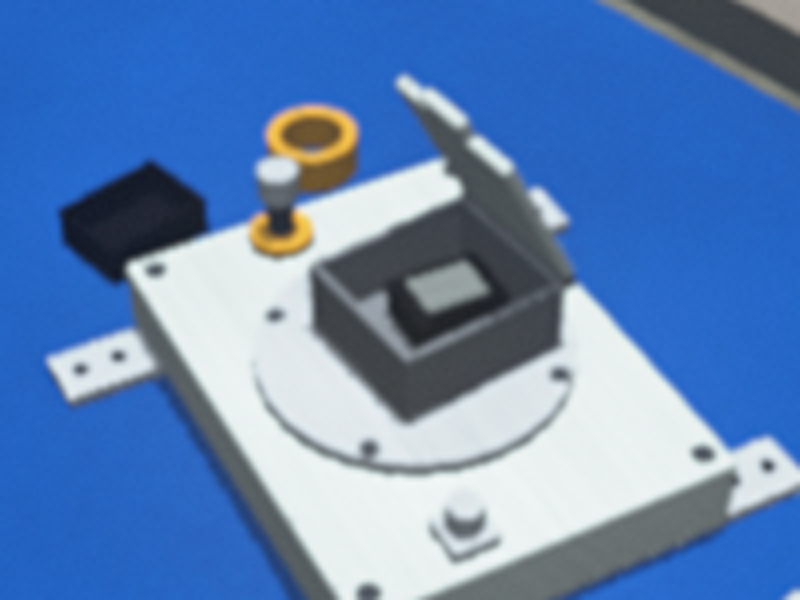

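Lid is open about 64° (1.12 rad), with the box yawed about -8°. The hinge is near (0.591, 0.069, 0.12) and the knob near (0.537, 0.208). The tool axes are x ≈ (-.966,.26,0), y ≈ (.26,.966,0), z down. I'll travel high with the gripper shut to the lid's hinge side.

Call:
{"fn": "play_rows", "kwargs": {"commands": [[1,-0.33,-0.2,-0.3,0,0,0],[1,-0.67,-0.4,-0.5,0,0,0],[1,-1,-0.6,-0.6,0,0,0]], "grip_force": 40}}

```text
time: 0.45
ee_pos: [0.2312, 0.4707, 0.2923]
tool_rot: [0.131, 0.991, 0.0, 0.0]
ft_force: [0.8, 0.8, -0.6]
width: 0.511
```

Call:
{"fn": "play_rows", "kwargs": {"commands": [[1,-0.4,-0.25,0,0,0,0],[1,-0.75,-0.45,0,0,0,0],[1,-1,-0.6,0,0,0,0]]}}

```text
time: 0.75
ee_pos: [0.3136, 0.3849, 0.2924]
tool_rot: [0.131, 0.991, 0.0, 0.001]
ft_force: [0.2, 0.1, -0.5]
width: -0.001
```

Call:
{"fn": "play_rows", "kwargs": {"commands": [[1,-0.4,-0.25,0,0,0,0],[1,-0.75,-0.45,0,0,0,0],[1,-1,-0.6,0,0,0,0]]}}

```text
time: 1.05
ee_pos: [0.3958, 0.299, 0.2923]
tool_rot: [0.132, 0.991, -0.0, 0.001]
ft_force: [0.4, -0.4, 0.2]
width: -0.003
```

Call:
{"fn": "play_rows", "kwargs": {"commands": [[1,-0.4,-0.25,0,0,0,0],[1,-0.75,-0.45,0,0,0,0],[1,-1,-0.6,0,0,0,0]]}}

```text
time: 1.35
ee_pos: [0.478, 0.2129, 0.2921]
tool_rot: [0.133, 0.991, -0.0, 0.001]
ft_force: [-0.3, 0.3, -0.4]
width: 0.0
```

Call:
{"fn": "play_rows", "kwargs": {"commands": [[1,-0.4,-0.25,0,0,0,0],[1,-0.75,-0.45,0,0,0,0],[1,-1,-0.6,0,0,0,0],[1,-1,-0.6,0,0,0,0]]}}

```text
time: 1.75
ee_pos: [0.5607, 0.1259, 0.2913]
tool_rot: [0.135, 0.991, -0.001, 0.001]
ft_force: [-0.2, -0.1, 0.1]
width: 0.004
```

```bash
cat >> h.py <<'E'
def frac(p):
    s=ctrl.sense();R=Rot.from_quat(s['tool_rot']).as_matrix();return ((np.array(p)-s['ee_pos'])@R/0.1).round(2)
E
python3 - <<'E'
from h import *
H=np.array([.591,.069,.121]);bx=np.array([.991,-.134,0])
print('pre',frac([.61,.067,.285]), frac([.594,.068,.215]))
for th in(64,56,48,40,32,24,16,8,0):
    t=np.radians(th);r=100
    s=r*np.cos(t)-8*np.sin(t)-11*min(1,th/20);z=r*np.sin(t)+8*np.cos(t)
    p=H-s/1000*bx+[0,0,z/1000];print(th,p.round(4),frac(p))
E
```

```text
pre [-0.63 -0.44  0.06] [-0.47 -0.47  0.76]
64 [0.5656 0.0724 0.2144] [-0.19 -0.5   0.77]
56 [0.5531 0.0741 0.2084] [-0.06 -0.52  0.83]
48 [0.5415 0.0757 0.2007] [ 0.05 -0.53  0.91]
40 [0.5311 0.0771 0.1914] [ 0.16 -0.55  1.  ]
32 [0.5221 0.0783 0.1808] [ 0.25 -0.56  1.11]
24 [0.5146 0.0793 0.169 ] [ 0.32 -0.57  1.22]
16 [0.5066 0.0804 0.1563] [ 0.4  -0.58  1.35]
8 [0.4983 0.0815 0.1428] [ 0.48 -0.59  1.48]
0 [0.4919 0.0824 0.129 ] [ 0.55 -0.6   1.62]
```

Call:
{"fn": "play_rows", "kwargs": {"commands": [[1,-0.35,-0.25,0,0,0,0],[1,-0.6,-0.45,0.05,0,0,0],[1,-0.6,-0.46,0.4,0,0,0],[1,-0.5,-0.47,0.75,0,0,0],[1,-0.5,-0.47,0.75,0,0,0]]}}

```text
time: 2.25
ee_pos: [0.5916, 0.0674, 0.211]
tool_rot: [0.135, 0.991, -0.002, -0.006]
ft_force: [-0.2, -0.5, -0.1]
width: -0.002
```

```bash
python3 - <<'E'
from h import *
print(ctrl.sense()['ee_pos'],ctrl.sense()['ft_force'])
snap('side','side1')
f=load('side1');cv2.imwrite('pics/side1c.png',cv2.resize(f['im'][60:260,180:380],None,fx=3,fy=3,interpolation=cv2.INTER_CUBIC)[:,:,::-1])
E
```

```text
[0.59159564 0.06735786 0.21102351] [-0.21606014 -0.47117422 -0.12329333]
```

View pics/side1c.png

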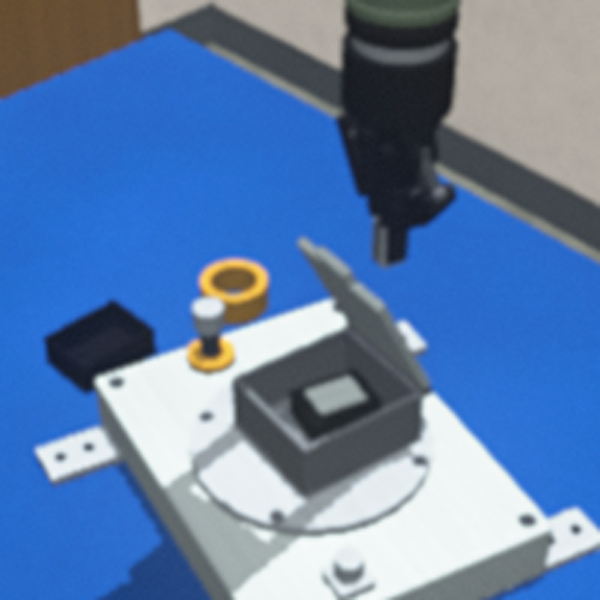

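Call:
{"fn": "play_rows", "kwargs": {"commands": [[1,0.13,-0.02,-0.02,0,0,0],[1,0.26,-0.03,-0.03,0,0,0],[1,0.34,-0.04,0.0,0,0,0],[1,0.41,-0.05,0.04,0,0,0],[1,0.46,-0.05,0.08,0,0,0],[1,0.51,-0.06,0.12,0,0,0],[1,0.56,-0.07,0.16,0,0,0],[1,0.61,-0.08,0.21,0,0,0]]}}

```text
time: 3.1
ee_pos: [0.5331, 0.0762, 0.1934]
tool_rot: [0.135, 0.991, -0.001, -0.002]
ft_force: [-0.1, 0.4, 0.7]
width: 0.002
```

```bash
python3 - <<'E'
from h import *
print(ctrl.sense()['ee_pos'],ctrl.sense()['ft_force'])
snap('side','side2')
f=load('side2');cv2.imwrite('pics/side2c.png',cv2.resize(f['im'][60:260,180:380],None,fx=3,fy=3,interpolation=cv2.INTER_CUBIC)[:,:,::-1])
E
```

```text
[0.53312992 0.0762367  0.19336315] [-0.0830209   0.42275707  0.71884977]
```

View pics/side2c.png

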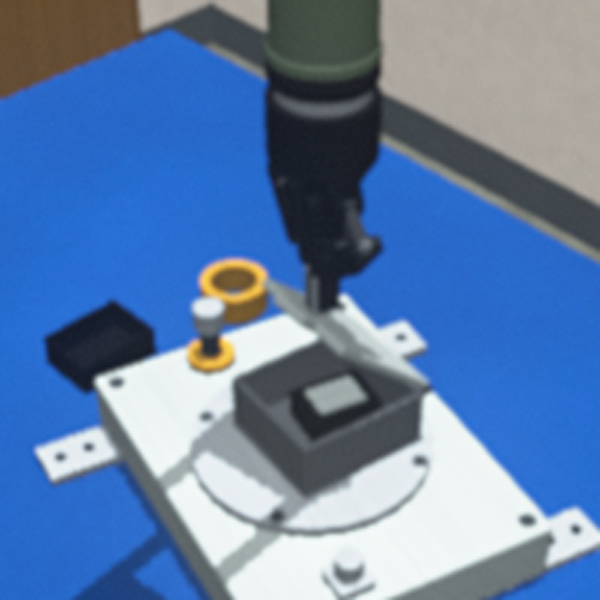

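Call:
{"fn": "play_rows", "kwargs": {"commands": [[1,0.06,-0.01,0.07,0,0,0],[1,0.1,-0.02,0.13,0,0,0],[1,0.14,-0.02,0.19,0,0,0],[1,0.18,-0.03,0.25,0,0,0],[1,0.22,-0.03,0.32,0,0,0],[1,0.26,-0.04,0.38,0,0,0],[1,0.3,-0.04,0.45,0,0,0],[1,0.34,-0.05,0.52,0,0,0],[1,0.37,-0.05,0.58,0,0,0],[1,0.4,-0.06,0.62,0,0,0]]}}

```text
time: 4.15
ee_pos: [0.4905, 0.0809, 0.13]
tool_rot: [0.134, 0.991, -0.002, -0.004]
ft_force: [1.3, -0.7, 1.1]
width: -0.002
```

Call:
{"fn": "play_rows", "kwargs": {"commands": [[1,0,0,0.03,0,0,0],[1,0,0,0.05,0,0,0],[1,0,0,0.05,0,0,0],[1,0,0,0.05,0,0,0]]}}

```text
time: 4.55
ee_pos: [0.49, 0.0809, 0.1281]
tool_rot: [0.134, 0.991, -0.002, -0.004]
ft_force: [-8.6, -1.1, 23.8]
width: -0.002
```

```bash
python3 - <<'E'
from h import *
print(ctrl.sense()['ee_pos'],ctrl.sense()['ft_force'])
snap('side','side3')
f=load('side3');cv2.imwrite('pics/side3c.png',cv2.resize(f['im'][60:260,180:380],None,fx=3,fy=3,interpolation=cv2.INTER_CUBIC)[:,:,::-1])
E
```

```text
[0.48997064 0.08094315 0.12814565] [-8.63897884 -1.14504876 23.76657587]
```

View pics/side3c.png

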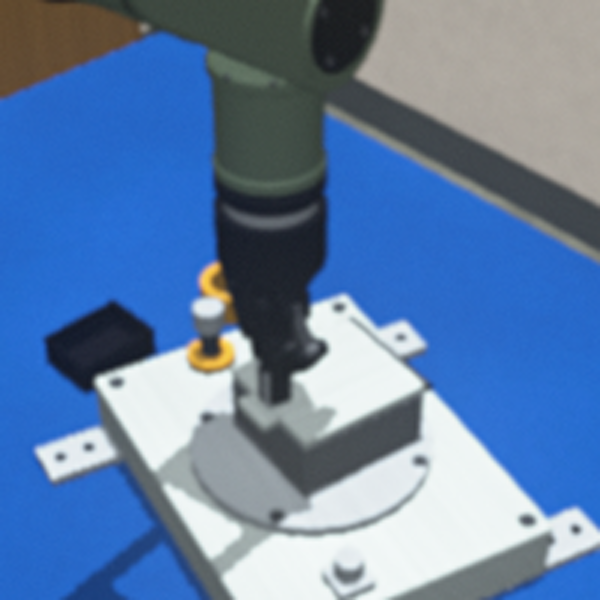

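Lid shut: the picture shows it flat on the box and it takes 24 N at z = 0.128. I'll lift and go above the knob, opening the gripper.

Call:
{"fn": "play_rows", "kwargs": {"commands": [[1,0,0,-0.3,0,0,0],[1,0,0,-0.7,0,0,0],[0.3,0,0.3,-1,0,0,0],[0,0,0.7,-1,0,0,0],[0,-0.1,1,-1,0,0,0],[0,-0.1,1,-1,0,0,0],[0,-0.1,1,-1,0,0,0]]}}

```text
time: 5.3
ee_pos: [0.5266, 0.175, 0.2269]
tool_rot: [0.134, 0.991, -0.002, -0.005]
ft_force: [0.6, -0.8, 0.1]
width: 0.848
```

```bash
python3 - <<'E'
from h import *
print(ctrl.sense()['ee_pos'],ctrl.sense()['ft_force'])
for n in('wrist','side','scene'):
    snap(n,n+'4')
    f=load(n+'4');A=cloud(f).reshape(-1,3)
    r=np.hypot(A[:,0]-.54,A[:,1]-.209)<.03
    m=r&(A[:,2]>.109)&(A[:,2]<.123);
    if m.sum(): print(n,m.sum(),A[m].min(0),A[m].max(0),np.median(A[m][:,2]),cv2.minEnclosingCircle(A[m][:,:2].astype(np.float32)))
    m=r&(A[:,2]>.064)&(A[:,2]<.075)
    if m.sum(): print(' flange',m.sum(),A[m].min(0),A[m].max(0))
    X=A[(abs(A[:,0]-.54)<.1)&(abs(A[:,1]-.077)<.07)&(A[:,2]>.1)&(A[:,2]<.145)]
    print(' lid z',np.percentile(X[:,2],[5,50,95]) if len(X) else None)
E
```

```text
[0.52660782 0.17495284 0.22691424] [ 0.6367354  -0.77296002  0.07816965]
wrist 711 [0.52339159 0.2026548  0.10909758] [0.54782853 0.22746609 0.11809646] 0.11627306589890368 ((0.535531759262085, 0.2149883210659027), 0.012585517950356007)
 flange 754 [0.51549075 0.19483063 0.06422727] [0.55229275 0.23496175 0.07490461]
 lid z [0.11724795 0.12887408 0.13001028]
side 71 [0.52508367 0.19449304 0.10958222] [0.54999207 0.22153527 0.11867386] 0.11450848170717853 ((0.5384024977684021, 0.20802068710327148), 0.013627841137349606)
 flange 118 [0.51840614 0.18679628 0.0640142 ] [0.56003687 0.23140238 0.07463869]
 lid z [0.10558731 0.12718088 0.12971302]
scene 92 [0.5231581  0.20258664 0.10912447] [0.55037553 0.22732501 0.12216256] 0.1166561886355783 ((0.5367332100868225, 0.21419338881969452), 0.01396992988884449)
 flange 164 [0.51575679 0.1830483  0.06400357] [0.56883459 0.23505434 0.07442283]
 lid z [0.10701893 0.1292013  0.13258559]
```

View pics/wrist4.png

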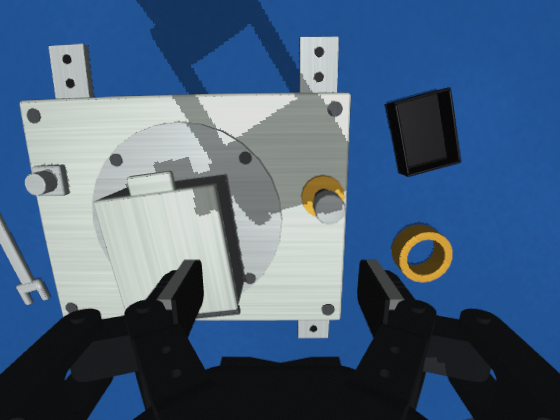

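View pics/side4.png

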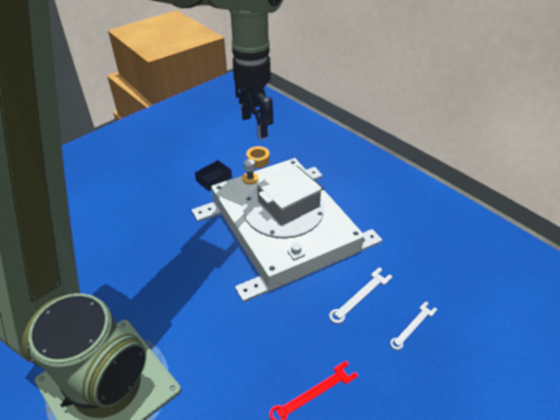

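Views: lid flat (z≈0.129), knob top at wrist pixel (328,205), loose things undisturbed. Knob centre ≈ (0.536, 0.213). I'll go above it.

```bash
python3 - <<'E'
from h import *
print(frac([.536,.213,.15]),frac([.536,.213,.084]))
E
```

```text
[0.01 0.41 0.77] [0.   0.41 1.43]
```

Call:
{"fn": "play_rows", "kwargs": {"commands": [[0,0.01,0.25,0,0,0,0],[0,0.01,0.41,0.1,0,0,0],[0,0.01,0.41,0.45,0,0,0],[0,0.01,0.41,0.77,0,0,0],[0,0.01,0.41,0.77,0,0,0]]}}

```text
time: 5.95
ee_pos: [0.5323, 0.2121, 0.1453]
tool_rot: [0.135, 0.991, -0.005, -0.009]
ft_force: [-0.6, 0.5, -0.2]
width: 1.002
```

```bash
python3 - <<'E'
from h import *
print(ctrl.sense()['ee_pos'],ctrl.sense()['ft_force'],ctrl.sense()['width'])
snap('wrist','wrist5')
f=load('wrist5');A=cloud(f).reshape(-1,3)
m=(np.hypot(A[:,0]-.536,A[:,1]-.213)<.03)&(A[:,2]>.112)&(A[:,2]<.123)
print(m.sum(),A[m].min(0),A[m].max(0),cv2.minEnclosingCircle(A[m][:,:2].astype(np.float32)))
print(frac([.536,.213,.084]))
E
```

```text
[0.53228601 0.212056   0.14532792] [-0.57332347  0.54413895 -0.23064269] 1.0023590577232393
1452 [0.52259952 0.20272567 0.11201178] [0.54827046 0.22830275 0.118193  ] ((0.5354681611061096, 0.2152765691280365), 0.013174816966056824)
[-0.03  0.01  0.64]
```

View pics/wrist5.png

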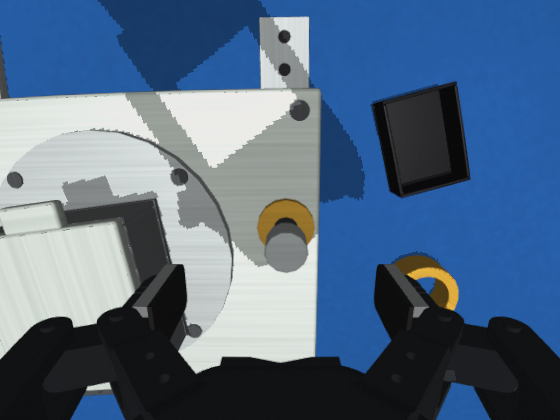

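Call:
{"fn": "play_rows", "kwargs": {"commands": [[0,-0.02,0.02,0.15,0,0,0],[0,-0.03,0.02,0.35,0,0,0],[0,-0.03,0.02,0.55,0,0,0],[0,-0.03,0.02,0.64,0,0,0],[0,-0.03,0.02,0.64,0,0,0],[0,-0.03,0.02,0.64,0,0,0]]}}

```text
time: 6.6
ee_pos: [0.5376, 0.2138, 0.0854]
tool_rot: [0.135, 0.991, -0.003, -0.006]
ft_force: [0.7, -0.9, 0.6]
width: 1.0
```

```bash
python3 - <<'E'
from h import *
snap('wrist','wrist6');snap('side','side6')
f=load('side6');cv2.imwrite('pics/side6c.png',cv2.resize(f['im'][60:260,150:350],None,fx=3,fy=3,interpolation=cv2.INTER_CUBIC)[:,:,::-1])
E
```

```text
(no output)
```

View pics/wrist6.png

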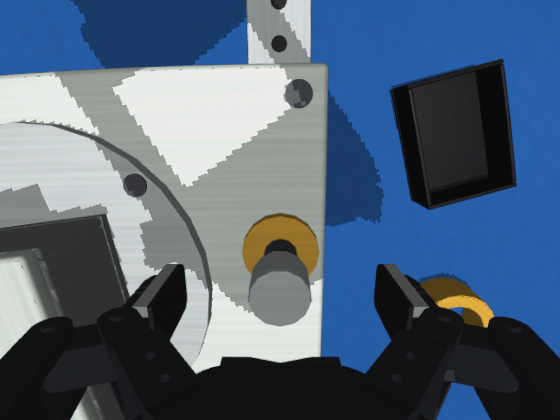

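View pics/side6c.png

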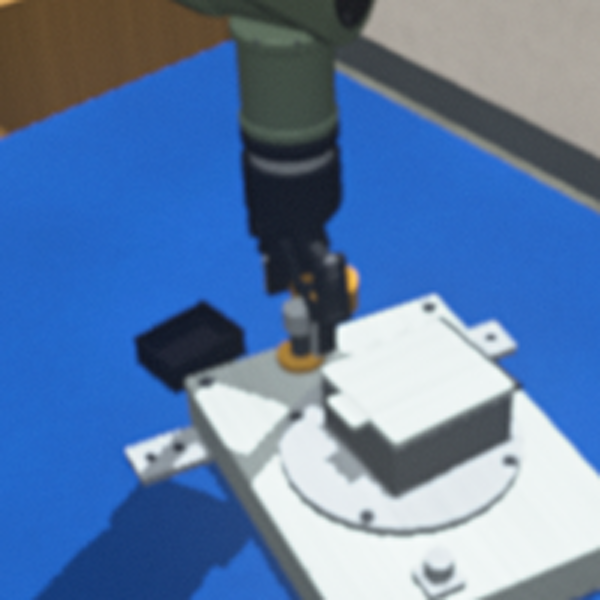

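Knob centred between the pads (wrist 280,295); lid still flat. Closing with 80 N.

Call:
{"fn": "play_rows", "kwargs": {"commands": [[0,0.02,0,0.02,0,0,0],[0.6,0.02,0,0.02,0,0,0],[1,0.02,0,0.02,0,0,0],[1,0.02,0,0.02,0,0,0],[1,0.02,0,0.02,0,0,0],[1,0.02,0,0.02,0,0,0],[1,0.02,0,0.02,0,0,0],[1,0.02,0,0.02,0,0,0]], "grip_force": 80}}

```text
time: 7.5
ee_pos: [0.5356, 0.2141, 0.0838]
tool_rot: [0.135, 0.991, -0.003, -0.006]
ft_force: [-1.3, -1.7, 5.1]
width: 0.284
```

Call:
{"fn": "play_rows", "kwargs": {"commands": [[1,0,0,-0.03,0,0,0],[1,0,0,-0.07,0,0,0],[1,0,0,-0.11,0,0,0],[1,0,0,-0.11,0,0,0],[1,0,0,-0.11,0,0,0]]}}

```text
time: 8.0
ee_pos: [0.5355, 0.2141, 0.0942]
tool_rot: [0.135, 0.991, -0.003, -0.006]
ft_force: [1.4, -0.4, -8.8]
width: 0.28
```

Width is 24 mm (about 26 expected), and the -8.8 N at 10 mm matches the spring. I'll keep pulling.

Call:
{"fn": "play_rows", "kwargs": {"commands": [[1,0,0,-0.04,0,0,0],[1,0,0,-0.07,0,0,0],[1,0,0,-0.09,0,0,0],[1,0,0,-0.1,0,0,0],[1,0,0,-0.1,0,0,0],[1,0,0,-0.1,0,0,0]]}}

```text
time: 8.6
ee_pos: [0.5355, 0.2141, 0.1039]
tool_rot: [0.135, 0.991, -0.003, -0.006]
ft_force: [2.4, -0.3, -13.0]
width: 0.279
```

Call:
{"fn": "play_rows", "kwargs": {"commands": [[1,0,0,-0.01,0,0,0],[1,0,0,-0.02,0,0,0],[1,0,0,-0.02,0,0,0],[1,0,0,-0.02,0,0,0],[1,0,0,-0.02,0,0,0]]}}

```text
time: 9.1
ee_pos: [0.5355, 0.2141, 0.104]
tool_rot: [0.135, 0.991, -0.004, -0.007]
ft_force: [6.8, 0.7, -23.7]
width: 0.279
```

```bash
python3 - <<'E'
from h import *
print(ctrl.sense()['ee_pos'],ctrl.sense()['ft_force'],ctrl.sense()['width'])
snap('side','side7');snap('scene','scene7')
for n in('side','scene'):
    f=load(n+'7');A=cloud(f).reshape(-1,3)
    X=A[(abs(A[:,0]-.54)<.045)&(abs(A[:,1]-.077)<.03)&(A[:,2]>.1)&(A[:,2]<.145)]
    c,_,_,_=np.linalg.lstsq(np.c_[X[:,:2]-X[:,:2].mean(0),np.ones(len(X))],X[:,2],rcond=None);print(n,len(X),'lid tilt/z',c)
f=load('side7');cv2.imwrite('pics/side7c.png',cv2.resize(f['im'][60:260,150:350],None,fx=3,fy=3,interpolation=cv2.INTER_CUBIC)[:,:,::-1])
E
```

```text
[0.53546134 0.21405751 0.10402526] [  6.76735266   0.70421866 -23.71475725] 0.27871597738006976
side 689 lid tilt/z [0.00294085 0.00123918 0.12793102]
scene 689 lid tilt/z [-0.00311038 -0.00107779  0.12973036]
```

View pics/side7c.png

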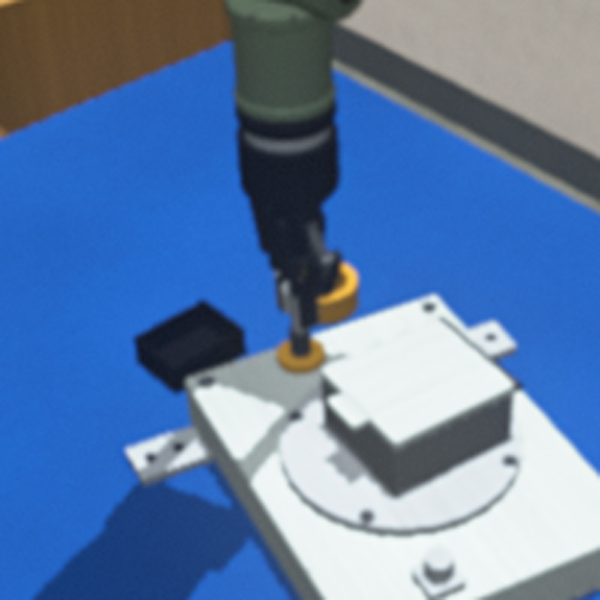

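At the stop: the last 2 mm commanded gave no motion and the force rose to 24 N. The lid is flat, with tilt about 0.003. Handing in.

```bash
python3 -c "
from h import *
print(ctrl.finish_job()); s=ctrl.sense(); print(s['time'],s['ee_pos'],s['ft_force'],s['width'])"
```

```text
the job is handed in; nothing more can be done
None
the job is handed in; nothing more can be done
```

I shut the lid, then gripped the plunger knob at 80 N and pulled it up to its stop. I handed the job in at about 9.2 s with the knob still held; no verdict was reported.

- **Lid:** I closed it with the shut fingertips and pressed it down with about 24 N. A plane fit on the last side and scene depth images put it flat, with slopes of about 0.003 and its face at z ≈ 0.128–0.130 m.
- **Plunger:** it rose 20.2 mm. The pull was 8.8 N at 10 mm and 13 N at 20 mm, which matches the spring. A further 2 mm commanded gave no motion and raised the force to 24 N, so it is at the stop. The finger opening stayed constant, so I saw no slip.
- **Loose things:** the wrench, bush and tray were not touched, and looked unmoved in the pictures.
- **Disagreements:** the three cameras differed by up to 7 mm on the knob's y position. I went by the wrist view, and the knob sat centred between the pads. With the lid shut, the sample could not be seen, so I could not check it again.

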